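# Load, lock and start the slide carrier unit

### The job

Slide every slide carrier lying on the desk nose first into a bay of the white carrier unit, one to a bay, fully home against the stop. Then take the two locking rods from their stand, one for each lock channel: feel along the bottom of the channel for the hidden hole, and put the rod down through it until its collar rests on the deck. Last, start the unit by twisting the start knob clockwise to its stop and letting it spring back, leaving the carriers home and the rods in place, and do not knock over or shove about the dropper bottle or the eyepiece.

Things in the scene. Friction and masses are not known exactly. Their poses are not given: they have to be found in the camera images.
- carrier_unit: white carrier unit, fixed; origin on the desk, z up, +x points from the bay mouths to the rear. x -100 to +118, y -107 to +107 mm. Front (x -100 to -22): a 42 mm high roof over three straight bays along +x, each 56 wide and 12 high, floor = the desk, stops at x = -32 (68 mm inside the mouths). Rear: a flat deck 100 mm over the desk with two lock channels and the start knob.
- bay_1 (a point): middle of the mouth of one bay, on the desk (unit x = -100, y = -66 mm)
- bay_2 (a point): the same for the middle bay (y = 0)
- bay_3 (a point): the same for the third bay (y = +66 mm)
- slot_1 (a point): middle of the first lock channel's open top (unit x 15, y -8, z 100 mm): a slot 18 wide (unit x), 80 long (unit y), upright walls. 48 mm down lies a fixed flat steel bar with one hole, 16 long in y and as wide as the slot, centred anywhere within 28 mm of the middle (varies, not reported). On the bar a rod's collar stays 32 mm above the deck; in the hole it sinks until the collar rests on the deck.
- slot_2 (a point): the same for the second lock channel, just like the first but at unit x = 95 mm; its hole lies elsewhere
- knob_grip (a point): centre of the grip bar of the spring-return start knob on the deck (unit x = 55, y = +77 mm; 123 mm above the desk). The black bar is 52 long, 14 thick and 28 high (z 109 to 137 mm over the desk), on a 40 mm disc; at rest the bar lies along unit x.
- start_knob (a joint): turn of the start knob in rad: 0 at rest, grows clockwise seen from above, solid stop at 1.0; a spring (0.25 N m/rad) takes it back to 0 when let go
- rod_1: loose steel locking rod, upright, 0.12 kg, origin at the centre of its lower tip, z up: round shaft 12 thick, 80 mm long (tip tapered over 5), collar 30 across (z 80 to 86), black square handle 20 x 20 mm (sides along its x and y) from z = 86 to 136. It starts hanging by its collar in the stand and lifts straight out. The two rods are alike; either fits either channel.
- rod_2: the second locking rod, the same as rod_1
- rod_1_handle (a point): on the axis of rod_1, 115 mm above the tip, where to hold it
- rod_2_handle (a point): on the axis of rod_2, 115 mm above the tip, where to hold it
- rod_stand: fixed stand of the locking rods: a grey post 103 (x) by 40 mm on a 124 x 60 plate, 90 mm high, with two upright bores at x = -32 and +32 mm; origin on the desk under its middle
- dropper_bottle: loose bystander: small brown dropper bottle 29 x 29 x 102 mm, standing; origin at its underside
- spare_eyepiece: loose bystander: black eyepiece 39 x 39 x 46 mm, standing; origin at its underside
- carrier_1: loose flat slide carrier, 0.12 kg, on the desk (two or three present): plate 110 long (x), 50 wide (y), 6 thick, origin at the centre of its underside, nose at +x with 10 mm round corners, glass slide on top. Upright grey grip tab at x = -43: 24 long (x), 14 thick (y), top 85 mm over the desk. Home in a bay, the nose touches the stop and the tab's centre is 30 mm before the mouth.
- carrier_1_nose (a point): middle of the nose edge of carrier_1, on its underside (x = +55 mm)
- carrier_1_tab (a point): centre of the grip tab of carrier_1, 63 mm above its underside, where to hold it
- carrier_2: a carrier the same as carrier_1
- carrier_2_nose (a point): middle of the nose edge of carrier_2, on its underside (x = +55 mm)
- carrier_2_tab (a point): centre of the grip tab of carrier_2, 63 mm above its underside, where to hold it
- carrier_3: a carrier the same as carrier_1
- carrier_3_nose (a point): middle of the nose edge of carrier_3, on its underside (x = +55 mm)
- carrier_3_tab (a point): centre of the grip tab of carrier_3, 63 mm above its underside, where to hold it
Not all that is in view belongs to the job. Leave any purple or yellow look-alike of the rod_1 alone.

How it is judged:
On the way, in this order (a step that is already met when the one before it is completed fails the run):
1. every carrier is fully home in a bay (x of each of carrier_1_nose, carrier_2_nose, carrier_3_nose in the frame of carrier_unit above -0.038 m and z of each of carrier_1_nose, carrier_2_nose, carrier_3_nose in the frame of carrier_unit below 0.008 m and y of carrier_1_nose in the frame of carrier_unit between -0.095 and 0.095 m and y of carrier_2_nose in the frame of carrier_unit between -0.095 and 0.095 m and y of carrier_3_nose in the frame of carrier_unit between -0.095 and 0.095 m), for 0.2 s.
2. both locking rods are down through the hidden holes (z of each of rod_1, rod_2 in the frame of carrier_unit below 0.026 m and y of rod_1 in the frame of carrier_unit between -0.053 and 0.037 m and angle between each of rod_1, rod_2's own z axis and vertical below 0.15 rad and (x of rod_1 in the frame of carrier_unit between 0.004 and 0.026 m or x of rod_1 in the frame of carrier_unit between 0.084 and 0.106 m) and y of rod_2 in the frame of carrier_unit between -0.053 and 0.037 m and (x of rod_2 in the frame of carrier_unit between 0.004 and 0.026 m or x of rod_2 in the frame of carrier_unit between 0.084 and 0.106 m)), for 0.2 s.
3. the start knob is twisted to its stop (value of joint start_knob above 0.93 rad), for 0.05 s.
At the end, for the whole second after the job is handed in: Every carrier is in a bay, nose within 6 mm of the stop; a rod is upright (0.15 rad) in each channel, tip at most 26 mm above the desk (20 with the collar on the deck); after that the knob was turned past 0.93 rad and is back below 0.1; all at rest (all of step 1 and all of step 2 and value of joint start_knob below 0.1 rad and linear speed of each of carrier_1, carrier_2, carrier_3, rod_1, rod_2 below 0.02 m/s); the robot touches nothing.
It fails at once if the dropper bottle or the eyepiece is knocked over or pushed more than 50 mm (angle between any of dropper_bottle, spare_eyepiece's own z axis and vertical above 0.6 rad or distance of any of dropper_bottle, spare_eyepiece from where it was at the start of the episode above 0.05 m).
Of carrier_1, carrier_2, carrier_3 only 2 to 3 are there at a start; the rules pass over those that are not, and their reading is None.
At some moment in a run one of carrier_1, carrier_2, carrier_3 may be knocked a few centimetres aside while the robot is not near it.
It also fails if it takes over 210 s, if anything falls off the work surface, if the arm or the gripper's body presses on something with over 40 N, if the wrist force passes 120 N, or if a joint passes its speed limit or range.

### The arm

A 6-joint arm with a two-finger parallel gripper is mounted at the origin on a cart in front of the work surface, level with it; the furniture and walls round the work are solid. World frame = base frame: x ahead of the robot, y to its left, z up, the work surface at z = 0. Lengths are in m, angles in rad, forces in N, time in s.
With the tool pointing down it reaches from about 0.3 to 0.75 m from the base axis. Payload 8.5 kg.
Tool frame: the origin (TCP) lies midway between the tips of the shut fingers; the grasp point (between the pads) lies robot.pinch_z behind it (robot.pinch_z is the distance from the TCP to the grasp point, in m); z points along the fingers, y is the direction in which the jaws open and shut (so a half turn about z gives the same grasp; the last joint's range is limited). The gripper opens to 85 mm and grips with 20 to 120 N. Pads are 22 mm wide; open, the fingers measure 114 mm over their backs; the gripper's body (76 mm by 85 mm) begins 54 mm behind the grasp point. The pads swing forward as they close: fully open they stand 13 mm farther back than shut.
Start: joints at [1.104, 0.381, 1.297, -0, 1.464, -0.215], TCP at [0.137, 0.533, 0.231] pointing down, gripper open.
Joint ranges: [-3.11, 3.11], [-0.89, 2.33], [0.22, 2.48], [-1.42, 4.56], [0.17, 2.85], [-2.88, 2.88]. Speed limits (rad/s): [2.39, 2.39, 3.14, 3.14, 3.14, 3.14].

### API

Orientations are given as [roll, pitch, yaw] about the fixed x, y, z axes, in that order (R = Rz(yaw) Ry(pitch) Rx(roll)).
In Python, from rig import readout, cams, close_job, nets, robot gives the robot as it stands.
- The arm moves only by the tool carry_out, never from a script. Its argument "increments" is a list of rows, each a list of 7 numbers: the shift along the world's x, y, z in cm, then the turn, a rotation vector about the world's x, y, z in units of 6 degrees (1.0 is 6 degrees), then the closure, from -1 (fully open) to 1 (shut), so that 0 is half open. In form: [[tx, ty, tz, wx, wy, wz, hand], ...]. A call has 1 to 12 rows; each row shifts and turns the commanded pose from where the row before left it; what a row does not reach is not made up. A row lasts 1/12 s, in which the tool goes at most 41.7 mm and 7.16 degrees, less where a joint would pass 70% of its speed; a pose out of reach is approached as far as the arm can. A call with a gripper value outside its range is refused whole. The fingers move at their own pace and stop on an object; "grip_force" is the grip in N (left out, the last holds). Time passes only in rows, so rows that do not move let the fingers close. It gives the time, the measured TCP pose, the force and the opening at its end, in the units of the state.
- readout.get_state(): the state, without advancing time (a new reading comes with each control period).
- cams.snapshot(name): name is "scene" or "side" or "wrist"; returns (picture, depth): 400x640x3 uint8, blue, green, red; 400x640 float32, m along the optical axis (not along the pixel's ray), 0 where there is no reading.
- cams.camera_model(name): a dict with "fovy" (degrees; the focal length in pixels is half the picture's height over the tangent of half this angle, whatever the lens; pixels are square), "cx", "cy" (the principal point, pixels), "position" and "rotation" of the camera in the world. Camera axes: x right, y down, z forward; pixel columns grow to the right and rows downward; lengths in m; the calibration is good to about 2 mm. A picture is of the moment at which its call begins: read the wrist's pose just before it. camera_model takes no time and is no camera call; for the wrist camera it gives the pose at the moment of the call.
- close_job(): hands the job in, once; it reports no verdict.
Trained networks look in the newest picture that a camera, given by its name, has taken for a name from the list of things; names that differ only in an ending like _2 or _b are one class to them, and where a whole thing is asked for, a point or a joint stands for the part that bears it (a point fixed in the world has none). Each returns a list of dicts, best first, with "conf" (0 to 1); they miss things now and then, are a little off and sometimes report something else, mostly with a low value. They report only what shows in the picture. A call takes as long as a camera call. They do not tell look-alikes from the thing itself.
- nets.silhouettes(camera, label): "region" (400x640 bool, what is visible of it) and "at" ([row, column] as shares, 0 to 1, of the picture: columns of its width, rows of its height, amid what is visible of it).
- nets.pinpoint(camera, label): "at" ([row, column] as shares, 0 to 1, of the picture: columns of its width, rows of its height: a listed point, or the origin of a listed thing).
The state is a dict: "t": time; "joints": joint angles; "qvel": joint speeds; "tau": joint torques, N m; "eef_pos": TCP position; "ee_rot": TCP orientation; "wrist_force": force on the tool from outside, world axes, zero at the start; "torque": the same for the moment, N m; "gripper_width": finger opening in m.
Only numpy, scipy, OpenCV 4.12 (cv2) and the standard library are available. Lean on these libraries where they do the work, as an engineer would, in place of code of your own. Each camera call takes 0.05 s, during which the arm holds its last target. There are 200 camera calls.

## Working session

There is one attempt and no reset: what is moved stays moved. The work goes in short steps, Python scripts to look and compute and a tool call to move; the robot and the scene stay as the last step left them, time stands still between calls to the robot, and variables do not carry over. Pictures are saved under pics/ and viewed, about 12 in all and at most 16, crops included, and the job is handed in when it is done.

Besides the shell and the picture viewer there is one more tool, called as name([rows], argument=value, ...), one row to a line, values as JSON. carry_out: Moves the arm, as the interface text tells. Its arguments: {"type":"object","properties":{"increments":{"type":"array","items":{"type":"array","items":{"type":"number"}}},"grip_force":{"type":"number"}},"required":["increments"]}

```bash
mkdir -p pics; cat > h.py <<'E'
from rig import readout,cams,close_job,nets,robot
import numpy as np,cv2
from scipy.spatial.transform import Rotation as Ro
def model(n):
    m=cams.camera_model(n);f=200/np.tan(np.radians(m['fovy'])/2)
    R=np.array(m['rotation']); 
    if R.shape!=(3,3): R=Ro.from_euler('xyz',R).as_matrix() if R.size==3 else None
    return f,m['cx'],m['cy'],np.array(m['position']),R
def cloud(m,d):
    f,cx,cy,p,R=m
    v,u=np.mgrid[:400,:640]
    c=np.stack([(u-cx)/f*d,(v-cy)/f*d,d],-1)
    w=c@R.T+p; w[d<=0]=np.nan
    return w
def ray(m,at,z):
    f,cx,cy,p,R=m
    r=R@np.array([(at[1]*640-cx)/f,(at[0]*400-cy)/f,1]); return p+r*(z-p[2])/r[2]
def snap(n,save=None):
    m=model(n);im,d=cams.snapshot(n)
    if save: cv2.imwrite('pics/'+save,im)
    return m,im,cloud(m,d)
E
python3 - <<'E'
from h import *
np.set_printoptions(precision=4,suppress=True)
print(cams.camera_model('scene'),robot.pinch_z,readout.get_state())
for n in['scene','side']:
    m,im,w=snap(n,n+'0.png'); np.save(n+'_w.npy',w)
    for l,z in [('bay_1',0),('bay_2',0),('bay_3',0),('slot_1',.1),('slot_2',.1),('knob_grip',.123),('rod_1_handle',None),('carrier_1_tab',.063),('carrier_1_nose',0),('rod_stand',0),('dropper_bottle',0),('spare_eyepiece',0),('carrier_unit',0)]:
        for r in nets.pinpoint(n,l):
            if r['conf']<.25: continue
            zz=z if z is not None else .125
            i=int(r['at'][0]*400),int(r['at'][1]*640)
            print(n,l,round(r['conf'],2),i,ray(m,r['at'],zz),w[min(i[0],399),min(i[1],639)])
E
```

```text
{'fovy': 48.6503537546929, 'cx': 321.03930418923386, 'cy': 207.8374014654616, 'position': array([-0.0577,  0.922 ,  0.7094]), 'rotation': array([-2.0882,  0.0042, -2.508 ])} 0.0187 {'t': 0.0, 'joints': array([ 1.1037,  0.3812,  1.2983, -0.    ,  1.4636, -0.2153]), 'qvel': array([-0.0001,  0.    ,  0.0014,  0.0014, -0.0003,  0.0001]), 'tau': array([ -0.0003, -44.8467, -23.1277,  -0.0002,   0.0048,  -0.    ]), 'eef_pos': array([0.1369, 0.5324, 0.2307]), 'ee_rot': array([-3.1402, -0.0003,  2.8899]), 'wrist_force': array([ 0.2102, -0.0742,  1.0569]), 'torque': array([-0.0408, -0.0274,  0.032 ]), 'gripper_width': 0.08555903505232876}
scene rod_1_handle 0.96 (304, 223) [0.4817 0.5095 0.125 ] [0.4804 0.5125 0.1282]
scene rod_1_handle 0.71 (235, 195) [0.719  0.3801 0.125 ] [0.719  0.3823 0.1262]
scene rod_1_handle 0.69 (279, 317) [0.3804 0.3436 0.125 ] [0.3653 0.3639 0.1469]
scene carrier_1_tab 0.89 (254, 315) [0.4893 0.2037 0.063 ] [0.4819 0.2171 0.0741]
scene carrier_1_tab 0.47 (251, 332) [0.4621 0.1725 0.063 ] [0.5075 0.1072 0.0097]
scene carrier_1_tab 0.27 (270, 292) [0.494  0.2886 0.063
[... 1327 characters left out ...]
 [0.378  0.3724 0.125 ] [0.3682 0.3452 0.14  ]
side rod_1_handle 0.42 (142, 329) [0.7162 0.3361 0.125 ] [ 0.8656  0.5872 -0.001 ]
side carrier_1_tab 0.85 (195, 289) [0.4723 0.1803 0.063 ] [0.4815 0.2016 0.0511]
side carrier_1_nose 0.88 (220, 308) [0.4999 0.1062 0.    ] [0.4965 0.1059 0.0045]
side carrier_1_nose 0.4 (267, 363) [ 0.5191 -0.1554  0.    ] [ 0.4531 -0.2414  0.0997]
side rod_stand 0.93 (194, 251) [0.4069 0.3531 0.    ] [0.398  0.3307 0.0158]
side dropper_bottle 0.44 (180, 246) [0.4277 0.4597 0.    ] [0.3893 0.3356 0.0711]
side spare_eyepiece 0.56 (239, 271) [0.3623 0.0848 0.    ] [0.3584 0.0763 0.0078]
side carrier_unit 0.52 (207, 324) [0.579  0.1415 0.    ] [0.5734 0.138  0.0076]
```

View pics/scene0.png

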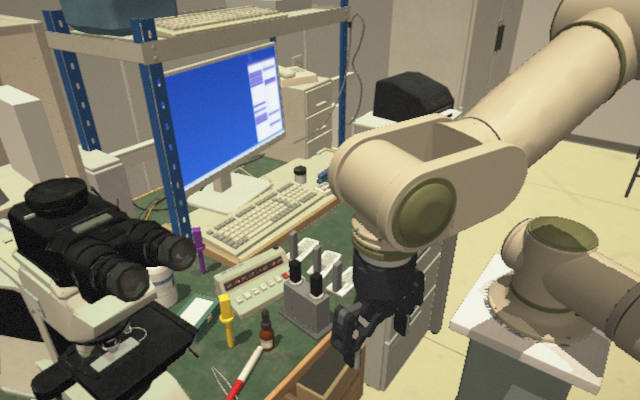

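View pics/side0.png

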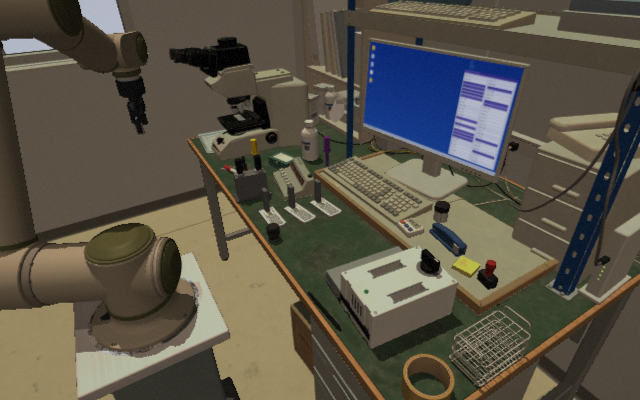

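The scene shows the arm over the rod stand (~315,300) with the bottle at (267,330). Side shows three carriers, with tabs at (265,200), (290,195) and (317,190), an eyepiece at (273,230) and the unit at (395,290). Its mouths face the carriers. I'll move the wrist camera over the carriers.

carry_out([
  [1.5,-1.5,3,0,0,-1.05,-0.2],
  [2.4,-2.5,2.5,0,0,-1.05,-0.2],
  [2.4,-2.7,1.5,0,0,-1.05,-0.2],
  [2.4,-2.7,1.5,0,0,-1.05,-0.2],
  [2.4,-2.7,1.5,0,0,-1.05,-0.2],
  [2.4,-2.7,1.5,0,0,-1.05,-0.2],
  [2.4,-2.7,1.5,0,0,-1.05,-0.2],
  [2.4,-2.7,1.5,0,0,-1.05,-0.2],
  [2.4,-2.7,1,0,0,-1.05,-0.2],
  [2.4,-2.7,1,0,0,-1.05,-0.2],
  [2.4,-2.7,0,0,0,-1.05,-0.2],
  [2.4,-2.7,0,0,0,-1.05,-0.2],
], grip_force=30)

```text
t: 2.4
eef_pos: [0.4164, 0.2217, 0.3964]
ee_rot: [3.14, -0.0, 1.565]
wrist_force: [0.4, 1.2, 0.1]
gripper_width: 0.0513
```

```bash
python3 - <<'E'
from h import *
np.set_printoptions(precision=4,suppress=True)
s=readout.get_state();print(s['t'],s['eef_pos'],s['ee_rot'])
m,im,w=snap('wrist','w1.png');np.save('w1.npy',w);print(m[3],m[4])
for l,z in [('carrier_1_tab',.063),('carrier_1_nose',0),('rod_1_handle',.125),('rod_stand',0),('spare_eyepiece',0),('bay_1',0),('slot_1',.1)]:
    for r in nets.pinpoint('wrist',l):
        if r['conf']>.25: print(l,round(r['conf'],2),(int(r['at'][0]*400),int(r['at'][1]*640)),ray(m,r['at'],z)[:2])
for r in nets.silhouettes('wrist','carrier_1'):
    q=w[r['region']];t=q[(q[:,2]>.08)&(q[:,2]<.09)]; p=q[(q[:,2]>.0)&(q[:,2]<.02)]
    print(r['conf'],len(t),np.nanmean(t,0),cv2.minAreaRect(t[:,:2].astype('f4')) if len(t)>5 else 0, cv2.minAreaRect(p[:,:2].astype('f4')) if len(p)>5 else 0)
E
```

```text
2.4 [0.4164 0.2217 0.3964] [ 3.14   -0.0005  1.5648]
[0.4171 0.3062 0.5386] [[ 1.     -0.0054  0.0003]
 [-0.005  -0.9446 -0.3283]
 [ 0.0021  0.3283 -0.9446]]
carrier_1_tab 0.73 (163, 368) [0.4887 0.2058]
carrier_1_nose 0.85 (210, 367) [0.5    0.1044]
rod_1_handle 0.87 (37, 571) [0.7151 0.3702]
rod_1_handle 0.63 (54, 289) [0.3785 0.3533]
rod_stand 0.75 (67, 314) [0.4054 0.3476]
rod_stand 0.64 (212, 370) [0.5067 0.1008]
spare_eyepiece 0.89 (217, 298) [0.3727 0.0916]
bay_1 0.94 (328, 368) [ 0.5139 -0.1635]
bay_1 0.83 (321, 340) [ 0.4539 -0.1462]
0.84 145 [0.4879 0.2035 0.0841] ((0.48808011412620544, 0.20281006395816803), (0.013405435718595982, 0.02423461712896824), 4.164975166320801) ((0.49638402462005615, 0.15925009548664093), (0.05224693566560745, 0.11296333372592926), 10.03409194946289)
0.71 119 [0.5756 0.1883 0.0843] ((0.5757766962051392, 0.18788884580135345), (0.011086180806159973, 0.023651912808418274), 5.549617290496826) ((0.5819183588027954, 0.14563153684139252), (0.05035640671849251, 0.10960423946380615), 8.14603042602539)
0.65 150 [0.4102 0.2289 0.0842] ((0.41051027178764343, 0.22857342660427094), (0.022063149139285088, 0.013248298317193985), 89.3171615600586) ((0.40995675325393677, 0.18554562330245972), (0.10980571806430817, 0.052943017333745956), 88.53620910644531)
```

View pics/w1.png

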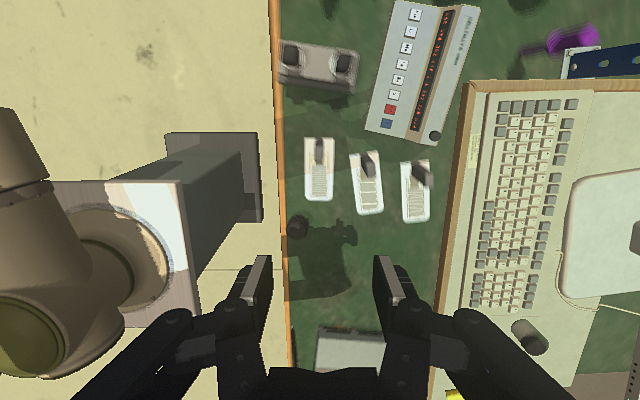

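Carriers A, B and C are seen with tabs at (317,150), (367,163) and (418,172). Their noses point towards −y and the eyepiece is at (298,225). Next I'll look at the unit.

carry_out([
  [0.7,-3.6,0.2,0,0,0,-0.2],
  [0.7,-3.7,0.2,0,0,0,-0.2],
  [0.7,-3.7,0.2,0,0,0,-0.2],
  [0.7,-3.7,0.2,0,0,0,-0.2],
  [0.7,-3.7,0.2,0,0,0,-0.2],
  [0.7,-3.7,0.2,0,0,0,-0.2],
  [0.7,-3.7,0.2,0,0,0,-0.2],
  [0.7,-3.7,0.2,0,0,0,-0.2],
  [0.7,-3.7,0.2,0,0,0,-0.2],
  [0.7,-3.7,0.2,0,0,0,-0.2],
  [0.7,-3.7,0.2,0,0,0,-0.2],
  [0.3,-3.5,0,0,0,0,-0.2],
])

```text
t: 3.85
eef_pos: [0.4959, -0.219, 0.4179]
ee_rot: [3.141, 0.0, 1.572]
wrist_force: [0.9, 0.6, 0.3]
gripper_width: 0.0508
```

```bash
python3 - <<'E'
from h import *
np.set_printoptions(precision=4,suppress=True)
s=readout.get_state();print(s['t'],s['eef_pos'],s['ee_rot'])
m,im,w=snap('wrist','w2.png');np.save('w2.npy',w);print(m[3])
for l,z in [('slot_1',.1),('bay_1',0),('knob_grip',.123),('carrier_unit',0)]:
    for r in nets.pinpoint('wrist',l):
        if r['conf']>.25: print(l,round(r['conf'],2),(int(r['at'][0]*400),int(r['at'][1]*640)),ray(m,r['at'],z)[:2])
for n in['wrist','side']:
    W=w if n=='wrist' else np.load('side_w.npy')
    for lo,hi in[(.097,.104),(.037,.047),(.132,.142)]:
        k=(W[...,2]>lo)&(W[...,2]<hi)&(abs(W[...,0]-.5)<.16)&(W[...,1]<-.1)&(W[...,1]>-.45)
        k=cv2.morphologyEx(k.astype('u1'),cv2.MORPH_OPEN,np.ones((3,3))) if hi<.12 else k.astype('u1')
        t=W[k>0]
        if len(t)>5:print(n,lo,len(t),np.median(t[:,2]),cv2.minAreaRect(t[:,:2].astype('f4')))
E
```

```text
3.85 [ 0.4959 -0.219   0.4179] [3.1411 0.0003 1.5718]
[ 0.4962 -0.1345  0.56  ]
slot_1 0.67 (190, 320) [ 0.4942 -0.2737]
slot_1 0.56 (233, 316) [ 0.4871 -0.347 ]
bay_1 0.81 (112, 331) [ 0.5121 -0.1625]
knob_grip 0.75 (226, 373) [ 0.5753 -0.324 ]
carrier_unit 0.79 (164, 330) [ 0.5113 -0.2535]
wrist 0.097 9346 0.09971693668313214 ((0.5011892914772034, -0.3052264153957367), (0.14005716145038605, 0.21331927180290222), 84.7117919921875)
wrist 0.037 6580 0.04154072070753406 ((0.5357090830802917, -0.28292977809906006), (0.2536943554878235, 0.31084972620010376), 5.588432788848877)
wrist 0.132 296 0.13620930026269115 ((0.5769646763801575, -0.3188108503818512), (0.050622377544641495, 0.01415472012013197), 84.06083679199219)
side 0.097 3469 0.09896037776393374 ((0.498138427734375, -0.30635786056518555), (0.13974472880363464, 0.21376961469650269), 84.60548400878906)
side 0.037 754 0.040724347472578304 ((0.5322610139846802, -0.2882104516029358), (0.2557160556316376, 0.2773074507713318), 84.28541564941406)
side 0.132 112 0.13527142898475514 ((0.5741798281669617, -0.321933776140213), (0.05087762326002121, 0.014526299200952053), 84.60308837890625)
```

View pics/w2.png

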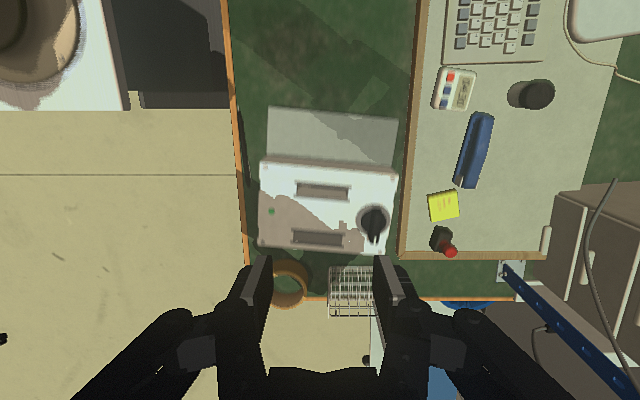

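Unit pose: origin at about (0.5057, −0.2574), heading −95.4°. The knob prediction agrees with its measurement within 1 mm. I'll start with the far carrier (C) into bay 3.

carry_out([
  [0.7,3.4,-2.1,0,0,0.12,-0.1],
  [0.7,3.4,-2.1,0,0,0.12,-0.1],
  [0.7,3.4,-2.1,0,0,0.12,-0.1],
  [0.7,3.4,-2.1,0,0,0.12,-0.1],
  [0.7,3.4,-2.1,0,0,0.12,-0.1],
  [0.7,3.4,-2.1,0,0,0.12,-0.1],
  [0.7,3.4,-2.1,0,0,0.12,-0.1],
  [0.7,3.4,-2.1,0,0,0.12,-0.1],
  [0.7,3.4,-2.1,0,0,0.12,-0.1],
  [0.7,3.4,-2.1,0,0,0.12,-0.1],
  [0.7,3.4,-2.1,0,0,0.12,-0.1],
  [0.3,3.3,-2.1,0,0,0.05,-0.1],
])

```text
t: 5.1
eef_pos: [0.5748, 0.1928, 0.1656]
ee_rot: [3.14, -0.0, 1.717]
wrist_force: [0.6, -0.3, 0.1]
gripper_width: 0.047
```

```bash
cat > tab.py <<'E'
from h import *
import sys
np.set_printoptions(precision=4,suppress=True)
s=readout.get_state();print(s['t'],s['eef_pos'],s['ee_rot'])
m,im,w=snap('wrist')
for r in nets.silhouettes('wrist','carrier_1'):
    q=w[r['region']];t=q[(q[:,2]>.08)&(q[:,2]<.09)]; p=q[(q[:,2]>.0)&(q[:,2]<.02)]
    if len(t)<6 or len(p)<6: print(r['conf'],r['at'],len(t),len(p));continue
    T=cv2.minAreaRect(t[:,:2].astype('f4'));P=cv2.minAreaRect(p[:,:2].astype('f4'))
    d=np.subtract(P[0],T[0])
    print(round(r['conf'],2),'tab',T,'plate',P,'head',np.degrees(np.arctan2(d[1],d[0])))
E
python3 tab.py
```

```text
5.1 [0.5748 0.1928 0.1656] [ 3.1399 -0.0001  1.7171]
0.95 tab ((0.577430248260498, 0.18860238790512085), (0.013996437191963196, 0.023351948708295822), 7.538487911224365) plate ((0.5828430652618408, 0.14503435790538788), (0.049755774438381195, 0.11110007762908936), 7.142171382904053) head -82.91795971811457
0.94 tab ((0.410622775554657, 0.22870269417762756), (0.023234669119119644, 0.014265179634094238), 89.314208984375) plate ((0.4078846275806427, 0.1838899850845337), (0.11309643089771271, 0.05470707640051842), 89.61629486083984) head -93.49654197524983
0.61 tab ((0.4882323145866394, 0.2033003866672516), (0.014788936823606491, 0.023789796978235245), 9.360818862915039) plate ((0.4945099353790283, 0.16019752621650696), (0.05228792503476143, 0.11066083610057831), 9.643187522888184) head -81.71354538096607
```

carry_out([
  [0.26,-0.42,-2.5,0,0,-0.18,-0.1],
  [0,0,-3,0,0,0,-0.1],
  [0,0,-3,0,0,0,-0.1],
  [0,0,-2.5,0,0,0,-0.1],
  [0,0,-1.1,0,0,0,-0.1],
  [0,0,0,0,0,0,0.9],
  [0,0,0,0,0,0,0.9],
  [0,0,0,0,0,0,0.9],
  [0,0,0,0,0,0,0.9],
  [0,0,0,0,0,0,0.9],
  [0,0,0,0,0,0,0.9],
], grip_force=50)

```text
t: 6.12
eef_pos: [0.5787, 0.1853, 0.0464]
ee_rot: [3.139, -0.0, 1.695]
wrist_force: [-2.0, 1.2, 6.8]
gripper_width: 0.0133
```

carry_out([
  [0,0,0.5,0,0,0,0.9],
  [0,-0.5,0.7,0,0,0,0.9],
  [0.1,-2.3,0.1,0,0,-0.21,0.9],
  [0.2,-2.6,0,0,0,-0.23,0.9],
  [0.1,-2.6,0,0,0,-0.23,0.9],
  [0.2,-2.6,0,0,0,-0.23,0.9],
  [0.1,-2.6,0,0,0,-0.23,0.9],
  [0.2,-2.6,0,0,0,-0.23,0.9],
  [0.1,-2.6,0,0,0,-0.23,0.9],
  [0.2,-2.5,0,0,0,-0.25,0.9],
  [0.1,-2,0,0,0,-0.25,0.9],
  [0,0,0,0,0,0,0.9],
])

```text
t: 7.12
eef_pos: [0.5915, -0.048, 0.0584]
ee_rot: [3.14, 0.001, 1.471]
wrist_force: [0.3, 0.1, -1.2]
gripper_width: 0.0132
```

```bash
python3 tab.py; python3 - <<'E'
from h import *
np.set_printoptions(precision=4,suppress=True)
m,im,W=snap('wrist','w3.png')
k=((W[...,2]>.037)&(W[...,2]<.047)&(W[...,0]<.615)&(W[...,0]>.39)&(W[...,1]<-.13)&(W[...,1]>-.245)).astype('u1')
k=cv2.morphologyEx(k,cv2.MORPH_OPEN,np.ones((3,3)));t=W[k>0]
print('roof',cv2.minAreaRect(t[:,:2].astype('f4')))
E
```

```text
7.1167 [ 0.5915 -0.048   0.0584] [3.1402 0.0011 1.4712]
0.74 tab ((0.5935099720954895, -0.03410831466317177), (0.0038374136202037334, 0.013899307698011398), 83.97413635253906) plate ((0.5879661440849304, -0.08801782876253128), (0.11132125556468964, 0.05000250041484833), 84.43118286132812) head -95.87141822524435
roof ((0.0, 0.0), (0.0, 0.0), 0.0)
```

View pics/w3.png

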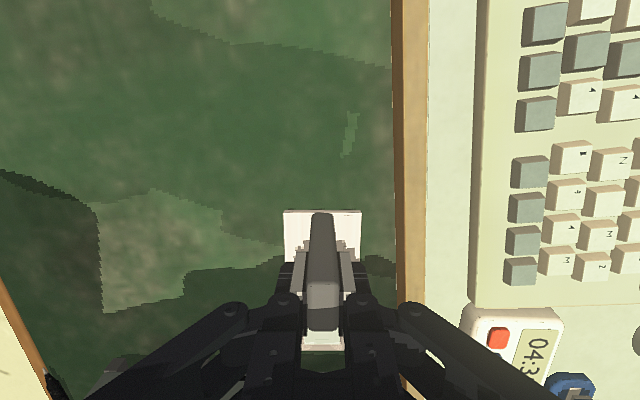

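Carrier C is lined up: plate at unit y = 66.0 mm, heading within 0.2°. I'll lower it and slide it in.

carry_out([
  [0,0,-0.6,0,0,0,0.9],
  [0,0,-0.5,0,0,0,0.9],
  [-0.1,-1,0,0,0,0,0.9],
  [-0.1,-1,0,0,0,0,0.9],
  [-0.1,-1,0,0,0,0,0.9],
  [-0.09,-1,0,0,0,0,0.9],
  [-0.09,-1,0,0,0,0,0.9],
  [-0.09,-1,0,0,0,0,0.9],
  [-0.09,-1,0,0,0,0,0.9],
  [-0.09,-0.8,0,0,0,0,0.9],
  [-0.07,-0.7,0,0,0,0,0.9],
  [0,0,0,0,0,0,0.9],
])

```text
t: 8.27
eef_pos: [0.5827, -0.1304, 0.0467]
ee_rot: [3.141, 0.0, 1.475]
wrist_force: [0.5, 0.6, -1.7]
gripper_width: 0.0133
```

carry_out([
  [-0.03,-0.3,0,0,0,0,0.9],
  [-0.03,-0.3,0,0,0,0,0.9],
  [-0.02,-0.2,0,0,0,0,0.9],
  [0,0,0,0,0,0,0.9],
])

```text
t: 8.6
eef_pos: [0.582, -0.137, 0.0467]
ee_rot: [3.142, -0.0, 1.476]
wrist_force: [0.1, 0.4, -0.7]
gripper_width: 0.0129
```

carry_out([
  [-0.02,-0.2,0,0,0,0,0.9],
  [-0.02,-0.2,0,0,0,0,0.9],
  [0,0,0,0,0,0,0.9],
  [0,0,0,0,0,0,0.9],
])

```text
t: 8.93
eef_pos: [0.5818, -0.1378, 0.0471]
ee_rot: [-3.142, -0.005, 1.477]
wrist_force: [0.5, 14.1, 4.9]
gripper_width: 0.0133
```

C touched the stop (14 N) at the predicted place. I'll release and go above B.

carry_out([
  [0,0,-0.1,0,0,0,0.3],
  [0,0,0,0,0,0,0.3],
  [0,0,0,0,0,0,0.2],
  [0,0,2,0,0,0,0.2],
  [0,0,3.5,0,0,0,0.2],
  [0,1,3.5,0,0,0,0.1],
  [-0.8,3,2,0,0,0.2,-0.1],
  [-1,3.8,0.5,0,0,0.3,-0.1],
  [-1,3.8,0,0,0,0.3,-0.1],
  [-1,3.8,0,0,0,0.3,-0.1],
  [-1,3.8,0,0,0,0.3,-0.1],
  [-1,3.8,0,0,0,0.3,-0.1],
])

```text
t: 9.93
eef_pos: [0.5229, 0.0904, 0.1609]
ee_rot: [3.141, 0.0, 1.655]
wrist_force: [0.3, 0.4, -0.1]
gripper_width: 0.0469
```

carry_out([
  [-1,3.8,0,0,0,0.3,-0.1],
  [-1,3.8,0,0,0,0.3,-0.1],
  [-1,2.5,0,0,0,0.2,-0.1],
  [-0.4,0.8,0,0,0,0,-0.1],
  [0,0,0,0,0,0,-0.1],
])

```text
t: 10.35
eef_pos: [0.4889, 0.1994, 0.1608]
ee_rot: [-3.142, 0.0, 1.74]
wrist_force: [0.2, -0.3, -0.7]
gripper_width: 0.0469
```

```bash
python3 tab.py
```

```text
10.35 [0.4889 0.1994 0.1608] [-3.1416  0.0001  1.7403]
0.87 tab ((0.410410076379776, 0.2286236584186554), (0.013977139256894588, 0.02408572845160961), 1.4065288305282593) plate ((0.40598487854003906, 0.18541580438613892), (0.05941682681441307, 0.11058532446622849), 0.4555653929710388) head -95.84764535507209
0.7 tab ((0.48813092708587646, 0.20357559621334076), (0.013040116988122463, 0.023301731795072556), 9.583220481872559) plate ((0.4952605962753296, 0.16065794229507446), (0.05007069557905197, 0.11044954508543015), 9.332916259765625) head -80.5679107323543
```

carry_out([
  [-0.08,0.4,-2.5,0,0,-0.03,-0.1],
  [0,0,-3,0,0,0,-0.1],
  [0,0,-3,0,0,0,-0.1],
  [0,0,-2,0,0,0,-0.1],
  [0,0,-0.9,0,0,0,-0.1],
  [0,0,0,0,0,0,0.9],
  [0,0,0,0,0,0,0.9],
  [0,0,0,0,0,0,0.9],
  [0,0,0,0,0,0,0.9],
  [0,0,0,0,0,0,0.9],
  [0,0,0,0,0,0,0.9],
], grip_force=50)

```text
t: 11.37
eef_pos: [0.4893, 0.2021, 0.0476]
ee_rot: [3.14, 0.0, 1.735]
wrist_force: [-1.5, -0.6, 4.1]
gripper_width: 0.0134
```

carry_out([
  [0,0,0.5,0,0,0,0.9],
  [0,-0.5,0.7,0,0,0,0.9],
  [0.4,-2.4,0,0,0,-0.27,0.9],
  [0.4,-2.7,0,0,0,-0.28,0.9],
  [0.4,-2.7,0,0,0,-0.28,0.9],
  [0.4,-2.7,0,0,0,-0.28,0.9],
  [0.4,-2.7,0,0,0,-0.28,0.9],
  [0.4,-2.7,0,0,0,-0.28,0.9],
  [0.4,-2.7,0,0,0,-0.28,0.9],
  [0.5,-2.7,0,0,0,-0.28,0.9],
  [0.4,-2.3,0,0,0,-0.24,0.9],
  [0,-0.3,0,0,0,0,0.9],
])

```text
t: 12.37
eef_pos: [0.5268, -0.0457, 0.0594]
ee_rot: [3.14, 0.001, 1.472]
wrist_force: [0.3, -0.8, -1.2]
gripper_width: 0.0131
```

```bash
cat >> tab.py <<'E'
    o=np.array([.5057,-.2574]);a=np.radians(-95.4);ux=np.array([np.cos(a),np.sin(a)]);uy=np.array([-ux[1],ux[0]])
    e=np.subtract(P[0],o);print('  plate in unit mm',1e3*e@ux,1e3*e@uy)
E
python3 tab.py
```

```text
12.3667 [ 0.5268 -0.0457  0.0594] [3.1397 0.0011 1.4717]
0.71 [0.9855, 0.6566] 0 26
0.61 tab ((0.5287234783172607, -0.032691482454538345), (0.004385633394122124, 0.01387156080454588), 84.08922576904297) plate ((0.5233293175697327, -0.08672814071178436), (0.11159545183181763, 0.05007796362042427), 84.46553039550781) head -95.70061439011333
  plate in unit mm -171.57347687688036 1.4894372257858173
```

carry_out([
  [-0.15,0,-0.6,0,0,0,0.9],
  [0,0,-0.5,0,0,0,0.9],
  [-0.1,-1,0,0,0,0,0.9],
  [-0.1,-1,0,0,0,0,0.9],
  [-0.1,-1,0,0,0,0,0.9],
  [-0.09,-1,0,0,0,0,0.9],
  [-0.09,-1,0,0,0,0,0.9],
  [-0.09,-1,0,0,0,0,0.9],
  [-0.09,-1,0,0,0,0,0.9],
  [-0.08,-0.8,0,0,0,0,0.9],
  [0,0,0,0,0,0,0.9],
])

```text
t: 13.38
eef_pos: [0.5169, -0.1217, 0.0477]
ee_rot: [3.141, 0.0, 1.474]
wrist_force: [0.5, -0.1, -1.3]
gripper_width: 0.0133
```

carry_out([
  [-0.03,-0.3,0,0,0,0,0.9],
  [-0.03,-0.3,0,0,0,0,0.9],
  [-0.02,-0.2,0,0,0,0,0.9],
  [0,0,0,0,0,0,0.9],
])

```text
t: 13.72
eef_pos: [0.5162, -0.1281, 0.0477]
ee_rot: [3.142, 0.0, 1.476]
wrist_force: [0.2, 0.1, -0.5]
gripper_width: 0.0134
```

carry_out([
  [-0.02,-0.2,0,0,0,0,0.9],
  [-0.02,-0.2,0,0,0,0,0.9],
  [0,0,0,0,0,0,0.9],
  [0,0,0,0,0,0,0.9],
])

```text
t: 14.05
eef_pos: [0.5158, -0.1303, 0.0479]
ee_rot: [-3.141, -0.003, 1.476]
wrist_force: [2.5, 8.5, 2.2]
gripper_width: 0.013
```

carry_out([
  [0,0,-0.1,0,0,0,0.3],
  [0,0,0,0,0,0,0.3],
  [0,0,0,0,0,0,0.2],
  [0,0,2,0,0,0,0.2],
  [0,0,3.5,0,0,0,0.2],
  [0,1,3.5,0,0,0,0.1],
  [-0.8,3,2,0,0,0.1,-0.1],
  [-1.1,3.8,0.5,0,0,0.1,-0.1],
  [-1.1,3.8,0,0,0,0.1,-0.1],
  [-1.1,3.8,0,0,0,0.1,-0.1],
  [-1.1,3.8,0,0,0,0.1,-0.1],
  [-1.1,3.8,0,0,0,0.1,-0.1],
])

```text
t: 15.05
eef_pos: [0.4519, 0.0994, 0.1619]
ee_rot: [3.141, 0.0, 1.539]
wrist_force: [0.7, 0.4, -0.7]
gripper_width: 0.0472
```

carry_out([
  [-1.1,3.8,0,0,0,0.1,-0.1],
  [-1.1,3.8,0,0,0,0.1,-0.1],
  [-1.1,3.0,0,0,0,0.1,-0.1],
  [-0.9,2,0,0,0,0,-0.1],
  [0,0,0,0,0,0,-0.1],
])

```text
t: 15.47
eef_pos: [0.409, 0.2268, 0.1618]
ee_rot: [-3.141, -0.001, 1.574]
wrist_force: [-0.5, -0.1, 0.8]
gripper_width: 0.0468
```

```bash
python3 tab.py; python3 -c "
from h import *
snap('side','side1.png')"
```

```text
15.4667 [0.409  0.2268 0.1618] [-3.1414 -0.0006  1.5743]
0.59 tab ((0.4101247489452362, 0.22916731238365173), (0.023044012486934662, 0.013719353824853897), 89.83596801757812) plate ((0.4096279442310333, 0.1831907033920288), (0.0500604622066021, 0.11531803756952286), 0.047934237867593765) head -90.61909101624843
  plate in unit mm -429.5941671293614 -137.10893254485086
```

View pics/side1.png

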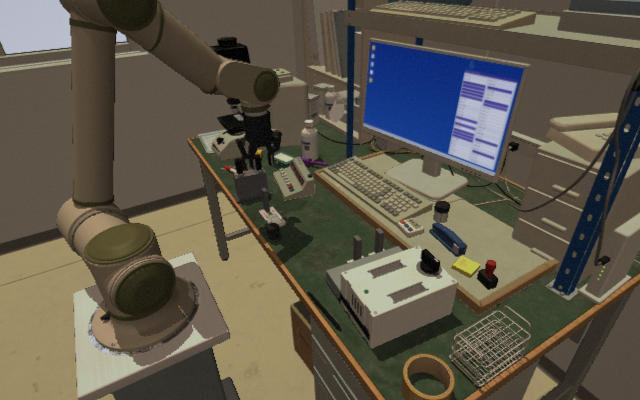

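Two tabs are side by side in the bays at (358,250) and (380,240); carrier A is still at (272,215). I'll grasp A.

carry_out([
  [0.12,0.35,-2.5,0,0,0,-0.1],
  [0,0,-3,0,0,0,-0.1],
  [0,0,-3,0,0,0,-0.1],
  [0,0,-2,0,0,0,-0.1],
  [0,0,-0.9,0,0,0,-0.1],
  [0,0,0,0,0,0,0.9],
  [0,0,0,0,0,0,0.9],
  [0,0,0,0,0,0,0.9],
  [0,0,0,0,0,0,0.9],
  [0,0,0,0,0,0,0.9],
  [0,0,0,0,0,0,0.9],
])

```text
t: 16.53
eef_pos: [0.4122, 0.2276, 0.0483]
ee_rot: [3.14, -0.0, 1.57]
wrist_force: [0.6, -0.2, 0.1]
gripper_width: 0.0136
```

carry_out([
  [0,0,0.5,0,0,0,0.9],
  [0.7,0,0.7,0,0,0,0.9],
  [2,-0.6,0,0,0,0,0.9],
  [2.1,-1.6,0,0,0,0,0.9],
  [0,-2.7,0,0,0,-0.1,0.9],
  [0,-3,0,0,0,-0.15,0.9],
  [0,-3.2,0,0,0,-0.15,0.9],
  [0,-3.2,0,0,0,-0.15,0.9],
  [0,-3.2,0,0,0,-0.15,0.9],
  [0,-3.2,0,0,0,-0.1,0.9],
  [0,-3,0,0,0,-0.1,0.9],
  [0,-2.1,0,0,0,0,0.9],
])

```text
t: 17.53
eef_pos: [0.46, -0.0328, 0.0603]
ee_rot: [3.141, 0.0, 1.474]
wrist_force: [1.0, -0.3, -1.9]
gripper_width: 0.0135
```

carry_out([
  [0,-0.4,0,0,0,0,0.9],
  [0,0,0,0,0,0,0.9],
])

```text
t: 17.7
eef_pos: [0.4601, -0.0354, 0.06]
ee_rot: [3.141, 0.0, 1.474]
wrist_force: [0.1, 0.4, -0.6]
gripper_width: 0.0131
```

```bash
python3 tab.py
```

```text
17.7 [ 0.4601 -0.0354  0.06  ] [3.1411 0.     1.4738]
0.79 [0.8495, 0.795] 0 1565
0.78 tab ((0.46193966269493103, -0.023341890424489975), (0.0037078543100506067, 0.013602773658931255), 83.63249206542969) plate ((0.4556083679199219, -0.08577045053243637), (0.12832260131835938, 0.050094131380319595), 84.2902603149414) head -95.79094564067819
  plate in unit mm -166.1538124454414 -66.02109105982622
0.46 [0.985, 0.6509] 0 6
0.37 [0.9392, 0.6217] 0 170
```

carry_out([
  [0,0,-0.6,0,0,0,0.9],
  [0,0,-0.5,0,0,0,0.9],
  [-0.1,-1,0,0,0,0,0.9],
  [-0.1,-1,0,0,0,0,0.9],
  [-0.1,-1,0,0,0,0,0.9],
  [-0.09,-1,0,0,0,0,0.9],
  [-0.09,-1,0,0,0,0,0.9],
  [-0.09,-1,0,0,0,0,0.9],
  [-0.09,-1,0,0,0,0,0.9],
  [-0.09,-0.9,0,0,0,0,0.9],
  [-0.02,-0.2,0,0,0,0,0.9],
  [0,0,0,0,0,0,0.9],
])

```text
t: 18.8
eef_pos: [0.4522, -0.1162, 0.0487]
ee_rot: [3.142, -0.0, 1.475]
wrist_force: [0.0, -0.4, -1.1]
gripper_width: 0.0133
```

carry_out([
  [-0.02,-0.2,0,0,0,0,0.9],
  [-0.03,-0.3,0,0,0,0,0.9],
  [-0.02,-0.2,0,0,0,0,0.9],
  [0,0,0,0,0,0,0.9],
  [0,0,0,0,0,0,0.9],
])

```text
t: 19.22
eef_pos: [0.4515, -0.1223, 0.0487]
ee_rot: [-3.142, -0.0, 1.476]
wrist_force: [-0.1, 0.3, -1.3]
gripper_width: 0.0135
```

carry_out([
  [-0.02,-0.2,0,0,0,0,0.9],
  [-0.02,-0.2,0,0,0,0,0.9],
  [0,0,0,0,0,0,0.9],
  [0,0,0,0,0,0,0.9],
])

```text
t: 19.55
eef_pos: [0.4509, -0.1237, 0.049]
ee_rot: [-3.141, -0.005, 1.476]
wrist_force: [3.3, 16.7, 7.2]
gripper_width: 0.0129
```

carry_out([
  [0,0,-0.1,0,0,0,0.3],
  [0,0,0,0,0,0,0.3],
  [0,0,0,0,0,0,0.2],
  [0,0,2,0,0,0,0.2],
  [0,0,3.5,0,0,0,0.2],
  [0,1,3.5,0,0,0,0.1],
  [0,2,3,0,0,0,0],
  [-0.3,3.3,2,0,0,0.1,0],
  [-0.3,3.8,1,0,0,0.1,0],
  [-0.3,3.8,1,0,0,0.1,0],
  [-0.3,3.8,1,0,0,0.1,0],
  [-0.3,3.8,1,0,0,0.1,0],
])

```text
t: 20.55
eef_pos: [0.4356, 0.09, 0.2284]
ee_rot: [3.141, 0.0, 1.528]
wrist_force: [1.0, 0.7, -0.2]
gripper_width: 0.0427
```

```bash
python3 - <<'E'
from h import *
np.set_printoptions(precision=4,suppress=True)
m,im,W=snap('wrist','w4.png');s=readout.get_state();print(s['eef_pos'],m[3])
k=((W[...,2]>.075)&(W[...,2]<.095)&(W[...,0]<.65)&(W[...,0]>.35)&(W[...,1]<-.08)&(W[...,1]>-.2))
n,lab,st,ce=cv2.connectedComponentsWithStats(k.astype('u1'))
for i in range(1,n):
    if st[i,4]>15:
        t=W[lab==i];T=cv2.minAreaRect(t[:,:2].astype('f4'));print(T)
print(nets.pinpoint('wrist','rod_1_handle'))
E
python3 tab.py
```

```text
[0.4351 0.0954 0.2303] [0.4396 0.1745 0.3705]
((0.45232996344566345, -0.1204848662018776), (0.024706583470106125, 0.014239043928682804), 86.4448013305664)
[]
20.65 [0.4357 0.0925 0.2293] [ 3.1385 -0.0008  1.5345]
0.72 tab ((0.4521656632423401, -0.12114213407039642), (0.024547362700104713, 0.013241801410913467), 88.60848236083984) plate ((0.45107778906822205, -0.13401328027248383), (0.05027873441576958, 0.050044141709804535), 84.47623443603516) head -94.83117876213798
  plate in unit mm -117.69872095733788 -65.99151170566554
0.61 [0.8263, 0.5739] 0 170
0.33 [0.9075, 0.557] 5 246
```

carry_out([
  [-0.3,3.8,1,0,0,0.1,0],
  [-0.3,3.8,1,0,0,0.1,0],
  [-0.3,3.8,1,0,0,0.1,0],
  [-0.3,3.8,1,0,0,0.1,0],
  [-0.3,3.8,0,0,0,0,0],
  [-0.3,2,0,0,0,0,0],
  [0,0,0,0,0,0,0],
])

```text
t: 21.33
eef_pos: [0.4182, 0.3003, 0.2669]
ee_rot: [-3.141, -0.0, 1.572]
wrist_force: [-0.9, -0.1, -0.4]
gripper_width: 0.0428
```

```bash
cat > rods.py <<'E'
from h import *
np.set_printoptions(precision=4,suppress=True)
m,im,W=snap('wrist','w5.png');s=readout.get_state();print(s['t'],s['eef_pos'],s['ee_rot'],m[3])
k=((W[...,2]>.136)&(W[...,2]<.152)&(W[...,0]<.55)&(W[...,0]>.3)&(W[...,1]<.45)&(W[...,1]>.3))
n,lab,st,ce=cv2.connectedComponentsWithStats(k.astype('u1'))
for i in range(1,n):
    if st[i,4]>15:
        t=W[lab==i];print(np.median(t[:,2]),st[i],cv2.minAreaRect(t[:,:2].astype('f4')),np.median(im[lab==i],0))
k=((W[...,2]>.085)&(W[...,2]<.094)&(W[...,0]<.55)&(W[...,0]>.3)&(W[...,1]<.45)&(W[...,1]>.3))
print('stand',cv2.minAreaRect(W[k][:,:2].astype('f4')))
for r in nets.pinpoint('wrist','rod_1_handle'): print(r['conf'],ray(m,r['at'],.125))
E
python3 rods.py
```

```text
21.3833 [0.4185 0.2986 0.2668] [-3.1404  0.0008  1.571 ] [0.4187 0.3848 0.409 ]
0.14510367365847188 [260 120  26  27 591] ((0.37642964720726013, 0.354474812746048), (0.019963374361395836, 0.020052557811141014), 81.72118377685547) [55. 65. 68.]
0.14522252384613887 [335 131  26  26 561] ((0.4396572411060333, 0.34563183784484863), (0.020090654492378235, 0.02012483775615692), 82.5575180053711) [46. 51. 51.]
stand ((0.40789759159088135, 0.34995612502098083), (0.04009799659252167, 0.10338020324707031), 82.09976959228516)
0.92 [0.378  0.3544 0.125 ]
```

View pics/w5.png

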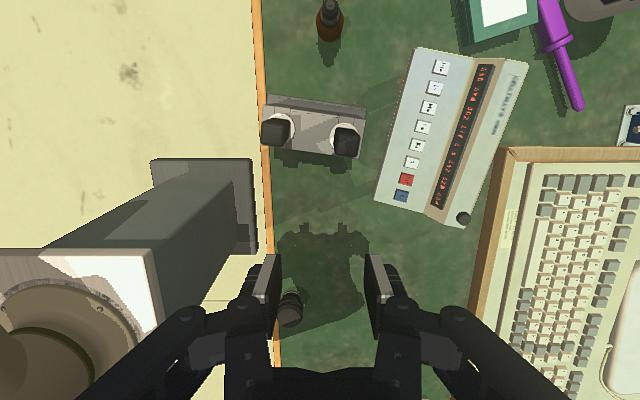

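Both carriers' positions check out. The rod handles show at (275,133) and (348,142), which is (0.376,0.354) and (0.440,0.346), and their 0.145 height matches. I'll take the right-hand rod.

carry_out([
  [0.7,1.6,-1.5,0,0,-0.44,0],
  [0.7,1.6,-1.5,0,0,-0.44,0],
  [0.7,1.5,-1.5,0,0,-0.44,0],
  [0,0,-2.5,0,0,0,0],
  [0,0,-2.5,0,0,0,0],
  [0,0,-2.5,0,0,0,0],
  [0,0,-2.2,0,0,0,0],
  [0,0,-1.8,0,0,0,0],
  [0,0,0,0,0,0,0.9],
  [0,0,0,0,0,0,0.9],
  [0,0,0,0,0,0,0.9],
  [0,0,0,0,0,0,0.9],
], grip_force=60)

```text
t: 22.43
eef_pos: [0.44, 0.3452, 0.109]
ee_rot: [3.14, -0.001, 1.431]
wrist_force: [0.1, -1.0, -1.0]
gripper_width: 0.0193
```

carry_out([
  [0,0,0,0,0,0,0.9],
  [0,0,0.5,0,0,0,0.9],
  [0,0,1.5,0,0,0,0.9],
  [0,0,2.5,0,0,0,0.9],
  [0,0,2.5,0,0,0,0.9],
  [0,0,3,0,0,0,0.9],
  [0,0,3,0,0,0,0.9],
  [0,0,3,0,0,0,0.9],
])

```text
t: 23.1
eef_pos: [0.4387, 0.3455, 0.27]
ee_rot: [3.141, -0.001, 1.432]
wrist_force: [1.2, 0.1, -1.5]
gripper_width: 0.0193
```

```bash
python3 - <<'E'
import numpy as np,cv2
np.set_printoptions(precision=1,suppress=True,linewidth=200)
W=np.load('w2.npy');o=np.array([.5057,-.2574]);a=np.radians(-95.4);ux=np.array([np.cos(a),np.sin(a)]);uy=np.array([-ux[1],ux[0]])
e=W[...,:2]-o;X=e@ux*1e3;Y=e@uy*1e3;Z=W[...,2]*1e3
deck=(abs(Z-100)<4)
for c in(15,95):
    q=deck&(abs(X-c)<30)&(abs(Y+8)<25);x=X[q]
    print(c,'edges x',x[x<c].max(),x[x>c].min(),np.percentile(x[x<c],[98]),np.percentile(x[x>c],2))
    q=deck&(abs(X-c)<6)&(abs(Y+8)<70);y=Y[q];print(' edges y',y[y<-8].max(),y[y>-8].min())
    # per-column lowest z in slot
    # bin by pixel ray at Y
    q=(abs(X-c)<25)&(abs(Y+8)<45)&(Z<92)
    for b in range(-48,32,5):
        k=q&(Y>=b)&(Y<b+5); print(b,k.sum(),np.percentile(Z[k],[0,10,50]) if k.sum() else '',end=' | ')
    print()
E
```

```text
15 edges x 6.67399058195627 23.444377974470786 [6.] 24.35739017296606
 edges y -48.059850857589616 32.000988751664565
-48 33 [48.6 51.6 67.9] | -43 27 [40.4 44.6 65.6] | -38 29 [37.2 43.9 70.1] | -33 31 [35.7 43.8 68.3] | -28 30 [42.2 50.1 66.1] | -23 28 [49.4 51.1 66. ] | -18 30 [50.8 51.5 66.7] | -13 30 [50.7 51.2 64.6] | -8 29 [50.4 51.4 64.1] | -3 27 [50.  51.9 64.6] | 2 29 [50.8 51.4 65.9] | 7 30 [50.4 50.8 64.4] | 12 30 [50.4 52.2 68.5] | 17 26 [51.5 52.4 67.4] | 22 29 [51.1 51.8 67.9] | 27 38 [51.1 51.6 70.8] | 
95 edges x 86.57234314818585 103.38963694814998 [86.] 103.8137343739167
 edges y -48.03705025095476 32.040156035082816
-48 24 [61.9 63.8 76.9] | -43 24 [60.6 62.9 78. ] | -38 23 [60.5 64.6 76.5] | -33 23 [62.4 64.9 78.1] | -28 24 [61.4 62.7 77.1] | -23 24 [61.5 62.7 75.3] | -18 23 [61.8 65.4 76.8] | -13 21 [64.3 64.9 76.1] | -8 21 [61.  65.9 77.9] | -3 24 [61.  63.6 76. ] | 2 22 [61.2 65.6 76.4] | 7 24 [62.5 64.2 77.8] | 12 24 [60.7 63.9 77.4] | 17 24 [59.6 62.6 76. ] | 22 21 [61.1 64.6 76.9] | 27 27 [62.8 66.9 80. ] |
```

Slot edges match the unit pose within 0.5 mm, and in slot 1 the depth shows the hole near y = −36. Slot 2 will need feeling. I'll carry the first rod to slot 2.

carry_out([
  [0.1,-2,0,0,0,0.03,0.9],
  [0.1,-3.8,0,0,0,0.03,0.9],
  [0.1,-3.8,0,0,0,0.03,0.9],
  [0.1,-3.8,0,0,0,0.03,0.9],
  [0.1,-3.8,0,0,0,0.03,0.9],
  [0.1,-3.8,0,0,0,0.03,0.9],
  [0.1,-3.8,0,0,0,0.03,0.9],
  [0.1,-3.8,0,0,0,0.03,0.9],
  [0.1,-3.8,0,0,0,0.03,0.9],
  [0.1,-3.8,0,0,0,0.03,0.9],
  [0.1,-3.8,0,0,0,0.03,0.9],
  [0.1,-3.8,0,0,0,0.03,0.9],
])

```text
t: 24.1
eef_pos: [0.4507, -0.0941, 0.2686]
ee_rot: [3.14, 0.0, 1.47]
wrist_force: [2.4, 0.7, -0.9]
gripper_width: 0.0195
```

carry_out([
  [0.1,-3.8,0,0,0,0.03,0.9],
  [0.1,-3.8,0,0,0,0.03,0.9],
  [0.1,-3.8,0,0,0,0,0.9],
  [0.1,-3.8,0,0,0,0,0.9],
  [0.1,-3.8,0,0,0,0,0.9],
  [0.1,-3.8,0,0,0,0,0.9],
  [0.1,-2.6,0,0,0,0,0.9],
  [0,0,0,0,0,0,0.9],
  [0,0,0,0,0,0,0.9],
])

```text
t: 24.85
eef_pos: [0.4578, -0.3473, 0.2677]
ee_rot: [-3.142, -0.0, 1.474]
wrist_force: [-0.4, -0.1, -1.0]
gripper_width: 0.0192
```

carry_out([
  [0.1,-0.1,-2,0,0,0,0.9],
  [0,0,-2.5,0,0,0,0.9],
  [0,0,-1.5,0,0,0,0.9],
  [0,0,-0.5,0,0,0,0.9],
  [0,0,-0.5,0,0,0,0.9],
  [0,0,-0.5,0,0,0,0.9],
  [0,0,0,0,0,0,0.9],
])

```text
t: 25.43
eef_pos: [0.4593, -0.3471, 0.1929]
ee_rot: [3.141, 0.0, 1.477]
wrist_force: [-0.4, -0.2, -2.2]
gripper_width: 0.0193
```

carry_out([
  [0,-0.1,-0.8,0,0,0,0.9],
  [0,0,-0.8,0,0,0,0.9],
  [0,0,-0.8,0,0,0,0.9],
  [0,0,-0.8,0,0,0,0.9],
  [0,0,-0.4,0,0,0,0.9],
  [0,0,-0.4,0,0,0,0.9],
  [0,0,-0.2,0,0,0,0.9],
  [0,0,0,0,0,0,0.9],
  [0,0,0,0,0,0,0.9],
])

```text
t: 26.18
eef_pos: [0.4592, -0.3485, 0.1508]
ee_rot: [3.141, 0.0, 1.476]
wrist_force: [-0.1, -1.0, -1.4]
gripper_width: 0.0192
```

carry_out([
  [0,0,-0.1,0,0,0,0.9],
  [0,0,-0.1,0,0,0,0.9],
  [0,0,-0.1,0,0,0,0.9],
  [0,0,0,0,0,0,0.9],
  [0,0,0,0,0,0,0.9],
])

```text
t: 26.6
eef_pos: [0.4593, -0.3487, 0.1491]
ee_rot: [3.14, 0.001, 1.476]
wrist_force: [-2.5, 2.1, 7.7]
gripper_width: 0.0193
```

carry_out([
  [0.25,-0.02,0,0,0,0,0.9],
  [0.25,-0.03,0,0,0,0,0.9],
  [0.25,-0.02,0,0,0,0,0.9],
  [0,0,0,0,0,0,0.9],
])

```text
t: 26.93
eef_pos: [0.4665, -0.3496, 0.1491]
ee_rot: [3.141, 0.002, 1.476]
wrist_force: [-3.7, 0.5, 7.6]
gripper_width: 0.0195
```

carry_out([
  [0.25,-0.02,0,0,0,0,0.9],
  [0.25,-0.03,0,0,0,0,0.9],
  [0.25,-0.02,0,0,0,0,0.9],
  [0,0,0,0,0,0,0.9],
])

```text
t: 27.27
eef_pos: [0.4742, -0.3503, 0.1489]
ee_rot: [3.141, 0.002, 1.476]
wrist_force: [-1.4, 0.2, 5.8]
gripper_width: 0.019
```

carry_out([
  [0.25,-0.02,0,0,0,0,0.9],
  [0.25,-0.03,0,0,0,0,0.9],
  [0.25,-0.02,0,0,0,0,0.9],
  [0,0,0,0,0,0,0.9],
])

```text
t: 27.6
eef_pos: [0.4821, -0.3505, 0.1474]
ee_rot: [3.141, -0.0, 1.476]
wrist_force: [-0.7, -0.3, -1.7]
gripper_width: 0.0192
```

Force vanished and z dropped: the rod is over the hole.

carry_out([
  [0,0,-0.2,0,0,0,0.9],
  [0,0,-0.2,0,0,0,0.9],
  [0,0,-0.2,0,0,0,0.9],
  [0,0,0,0,0,0,0.9],
])

```text
t: 27.93
eef_pos: [0.4814, -0.3504, 0.141]
ee_rot: [-3.141, -0.001, 1.476]
wrist_force: [-0.5, 0.7, -0.5]
gripper_width: 0.0192
```

carry_out([
  [0,0,-0.4,0,0,0,0.9],
  [0,0,-0.4,0,0,0,0.9],
  [0,0,-0.4,0,0,0,0.9],
  [0,0,-0.4,0,0,0,0.9],
  [0,0,-0.4,0,0,0,0.9],
  [0,0,0,0,0,0,0.9],
])

```text
t: 28.43
eef_pos: [0.4813, -0.3502, 0.1206]
ee_rot: [-3.14, -0.001, 1.476]
wrist_force: [0.1, -0.5, -1.9]
gripper_width: 0.0195
```

carry_out([
  [0,0,-0.15,0,0,0,0.9],
  [0,0,0,0,0,0,0.9],
  [0,0,0,0,0,0,0.2],
  [0,0,0,0,0,0,0.1],
  [0,0,0,0,0,0,0.1],
  [0,0,2,0,0,0,0.1],
  [0,0,3,0,0,0,0.1],
  [0,0,3,0,0,0,0.1],
  [0,1.5,3,0,0,0,0.1],
  [-0.3,3,2,0,0,0,0],
  [-0.5,3.8,0,0,0,0,0],
  [-0.5,3.8,0,0,0,0,0],
])

```text
t: 29.43
eef_pos: [0.4685, -0.2288, 0.2515]
ee_rot: [3.139, 0.002, 1.475]
wrist_force: [0.2, -0.3, 0.0]
gripper_width: 0.0426
```

```bash
python3 - <<'E'
from h import *
np.set_printoptions(precision=4,suppress=True)
m,im,W=snap('wrist','w6.png');s=readout.get_state();print(s['t'],s['eef_pos'])
k=((W[...,2]>.145)&(W[...,2]<.2)&(abs(W[...,0]-.48)<.05)&(abs(W[...,1]+.35)<.05));print(k.sum())
if k.sum()>5:print(np.median(W[k],0),cv2.minAreaRect(W[k][:,:2].astype('f4')))
m,im,W=snap('side','side2.png')
k=((W[...,2]>.145)&(W[...,2]<.2)&(abs(W[...,0]-.48)<.05)&(abs(W[...,1]+.35)<.05));print(k.sum())
if k.sum()>5:print(np.median(W[k],0),W[k][:,2].max())
cv2.imwrite('pics/c2.png',cv2.resize(im[200:360,300:500],None,fx=3,fy=3))
E
```

```text
29.4833 [ 0.4673 -0.2223  0.2514]
499
[ 0.4831 -0.3442  0.155 ] ((0.48311975598335266, -0.3486490547657013), (0.02140282839536667, 0.020025569945573807), 83.62004089355469)
106
[ 0.479  -0.353   0.1536] 0.15619906840373676
```

View pics/c2.png

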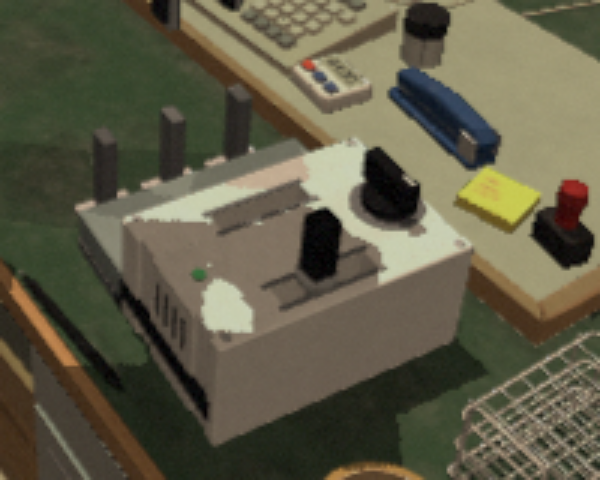

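The rod's collar is on the deck (handle top 0.155) and all three carriers are home. Now the second rod.

carry_out([
  [-0.6,3.8,0,0,0,-0.03,0],
  [-0.6,3.8,0,0,0,-0.03,0],
  [-0.6,3.8,0,0,0,-0.03,0],
  [-0.6,3.8,0,0,0,-0.03,0],
  [-0.6,3.8,0,0,0,-0.03,0],
  [-0.6,3.8,0,0,0,-0.03,0],
  [-0.6,3.8,0,0,0,-0.03,0],
  [-0.6,3.8,0,0,0,-0.03,0],
  [-0.6,3.8,0,0,0,-0.03,0],
  [-0.6,3.8,0,0,0,-0.03,0],
  [-0.6,3.8,0,0,0,-0.03,0],
  [-0.6,3.8,0,0,0,-0.03,0],
])

```text
t: 30.53
eef_pos: [0.3964, 0.2281, 0.2506]
ee_rot: [3.141, -0.0, 1.438]
wrist_force: [1.2, -0.4, 1.0]
gripper_width: 0.0428
```

carry_out([
  [-0.6,3.8,0,0,0,-0.03,0],
  [-0.6,3.8,0,0,0,-0.03,0],
  [-0.5,2.5,0,0,0,0,0],
  [0,0,0,0,0,0,0],
  [0,0,0,0,0,0,0],
])

```text
t: 30.95
eef_pos: [0.3796, 0.3282, 0.25]
ee_rot: [3.142, 0.0, 1.434]
wrist_force: [-0.1, 0.1, -0.3]
gripper_width: 0.0425
```

```bash
python3 rods.py
```

```text
31.0 [0.3799 0.3273 0.2501] [3.1415 0.0004 1.4327] [0.3916 0.412  0.3921]
0.14515307335668606 [301 158  25  26 613] ((0.3761981427669525, 0.3545750081539154), (0.02030562050640583, 0.019732078537344933), 82.0788803100586) [42. 50. 53.]
stand ((0.40808236598968506, 0.35025495290756226), (0.039823196828365326, 0.10303701460361481), 82.12500762939453)
0.78 [0.3788 0.3561 0.125 ]
0.67 [0.5847 0.4529 0.125 ]
```

carry_out([
  [-0.35,1.5,0,0,0,0,0],
  [0,1.2,-1,0,0,0,0],
  [0,0,-2.5,0,0,0,0],
  [0,0,-3,0,0,0,0],
  [0,0,-3,0,0,0,0],
  [0,0,-2.6,0,0,0,0],
  [0,0,-2,0,0,0,0],
  [0,0,0,0,0,0,0],
  [0,0,0,0,0,0,0.9],
  [0,0,0,0,0,0,0.9],
  [0,0,0,0,0,0,0.9],
  [0,0,0,0,0,0,0.9],
])

```text
t: 32.05
eef_pos: [0.3766, 0.3546, 0.1103]
ee_rot: [3.14, -0.001, 1.432]
wrist_force: [-0.2, -0.6, -2.6]
gripper_width: 0.0193
```

carry_out([
  [0,0,0,0,0,0,0.9],
  [0,0,0.5,0,0,0,0.9],
  [0,0,1.5,0,0,0,0.9],
  [0,0,2.5,0,0,0,0.9],
  [0,0,2.5,0,0,0,0.9],
  [0,0,3,0,0,0,0.9],
  [0,0,3,0,0,0,0.9],
  [0,0,3,0,0,0,0.9],
])

```text
t: 32.72
eef_pos: [0.3757, 0.3543, 0.2712]
ee_rot: [3.141, -0.0, 1.432]
wrist_force: [0.2, 0.4, -1.6]
gripper_width: 0.0194
```

carry_out([
  [0.6,-2,0,0,0,0.03,0.9],
  [0.6,-3.8,0,0,0,0.03,0.9],
  [0.6,-3.8,0,0,0,0.03,0.9],
  [0.6,-3.8,0,0,0,0.03,0.9],
  [0.6,-3.8,0,0,0,0.03,0.9],
  [0.6,-3.8,0,0,0,0.03,0.9],
  [0.6,-3.8,0,0,0,0.03,0.9],
  [0.6,-3.8,0,0,0,0.03,0.9],
  [0.6,-3.8,0,0,0,0.03,0.9],
  [0.6,-3.8,0,0,0,0.03,0.9],
  [0.6,-3.8,0,0,0,0.03,0.9],
  [0.5,-3.8,0,0,0,0.03,0.9],
])

```text
t: 33.72
eef_pos: [0.4469, -0.0854, 0.2698]
ee_rot: [3.141, 0.0, 1.47]
wrist_force: [1.9, 0.6, -0.3]
gripper_width: 0.0194
```

carry_out([
  [0.5,-3.8,0,0,0,0.03,0.9],
  [0.5,-3.8,0,0,0,0.03,0.9],
  [0.5,-3.8,0,0,0,0,0.9],
  [0.5,-3.8,0,0,0,0,0.9],
  [0.2,-3.3,0,0,0,0,0.9],
  [0,0,0,0,0,0,0.9],
  [0,0,0,0,0,0,0.9],
])

```text
t: 34.3
eef_pos: [0.4688, -0.2698, 0.2689]
ee_rot: [-3.141, -0.001, 1.474]
wrist_force: [0.3, 1.1, -1.7]
gripper_width: 0.0193
```

carry_out([
  [0,0.1,-2,0,0,0,0.9],
  [0,0,-2.5,0,0,0,0.9],
  [0,0,-1.6,0,0,0,0.9],
  [0,0,-0.5,0,0,0,0.9],
  [0,0,-0.5,0,0,0,0.9],
  [0,0,-0.5,0,0,0,0.9],
  [0,0,0,0,0,0,0.9],
])

```text
t: 34.88
eef_pos: [0.4692, -0.2672, 0.1934]
ee_rot: [3.141, 0.0, 1.477]
wrist_force: [-0.9, -0.6, -1.9]
gripper_width: 0.0193
```

carry_out([
  [0,0,-0.8,0,0,0,0.9],
  [0,0,-0.8,0,0,0,0.9],
  [0,0,-0.8,0,0,0,0.9],
  [0,0,-0.8,0,0,0,0.9],
  [0,0,-0.4,0,0,0,0.9],
  [0,0,-0.4,0,0,0,0.9],
  [0,0,-0.2,0,0,0,0.9],
  [0,0,0,0,0,0,0.9],
  [0,0,0,0,0,0,0.9],
])

```text
t: 35.63
eef_pos: [0.4692, -0.2676, 0.1514]
ee_rot: [3.141, 0.0, 1.476]
wrist_force: [-0.2, 0.1, -0.9]
gripper_width: 0.0193
```

carry_out([
  [0,-0.1,-0.1,0,0,0,0.9],
  [0,0,-0.2,0,0,0,0.9],
  [0,0,-0.1,0,0,0,0.9],
  [0,0,0,0,0,0,0.9],
  [0,0,0,0,0,0,0.9],
])

```text
t: 36.05
eef_pos: [0.4691, -0.2685, 0.1472]
ee_rot: [-3.142, -0.0, 1.476]
wrist_force: [0.7, -0.2, -1.7]
gripper_width: 0.0192
```

No resistance below bar height, so it is in the hole. I'll continue down.

carry_out([
  [0,0,-0.3,0,0,0,0.9],
  [0,0,-0.3,0,0,0,0.9],
  [0,0,0,0,0,0,0.9],
])

```text
t: 36.3
eef_pos: [0.4689, -0.2683, 0.1405]
ee_rot: [-3.141, -0.001, 1.476]
wrist_force: [-0.3, 0.3, -1.4]
gripper_width: 0.0192
```

carry_out([
  [0,0,-0.4,0,0,0,0.9],
  [0,0,-0.4,0,0,0,0.9],
  [0,0,-0.4,0,0,0,0.9],
  [0,0,-0.4,0,0,0,0.9],
  [0,0,-0.4,0,0,0,0.9],
  [0,0,0,0,0,0,0.9],
])

```text
t: 36.8
eef_pos: [0.469, -0.2684, 0.1205]
ee_rot: [-3.141, -0.001, 1.476]
wrist_force: [-0.0, 0.7, -0.9]
gripper_width: 0.0191
```

carry_out([
  [0,0,-0.15,0,0,0,0.9],
  [0,0,0,0,0,0,0.9],
  [0,0,0,0,0,0,0.2],
  [0,0,0,0,0,0,0.1],
  [0,0,0,0,0,0,0.1],
  [0,0,2,0,0,0,0.1],
  [0,0,3,0,0,0,0.1],
  [0,0,3,0,0,0,0.1],
  [0,0,3,0,0,0,0.1],
  [0.4,2,1.5,0,0,0,0],
  [0.5,3,1,0,0,0,0],
  [0,0,0,0,0,0,0],
])

```text
t: 37.8
eef_pos: [0.479, -0.2155, 0.2573]
ee_rot: [3.138, 0.001, 1.479]
wrist_force: [0.4, 1.2, 0.4]
gripper_width: 0.0427
```

```bash
python3 - <<'E'
from h import *
np.set_printoptions(precision=4,suppress=True)
m,im,W=snap('wrist','w7.png');s=readout.get_state();print(s['t'],s['eef_pos'],s['ee_rot'])
def f(lo,hi,x,y,r=.05):
    k=((W[...,2]>lo)&(W[...,2]<hi)&(abs(W[...,0]-x)<r)&(abs(W[...,1]-y)<r))
    if k.sum()>5:print(k.sum(),np.median(W[k],0),cv2.minAreaRect(W[k][:,:2].astype('f4')))
    else: print(k.sum())
f(.145,.2,.482,-.35,.035);f(.145,.2,.469,-.268,.035);f(.131,.142,.577,-.319,.04)
m,im,W=snap('side','side3.png')
f(.145,.2,.482,-.35,.035);f(.145,.2,.469,-.268,.035)
cv2.imwrite('pics/c3.png',cv2.resize(im[200:360,300:500],None,fx=3,fy=3))
E
```

```text
37.85 [ 0.4786 -0.217   0.256 ] [3.1394 0.0011 1.4787]
457 [ 0.4834 -0.3436  0.1549] ((0.48342350125312805, -0.34799033403396606), (0.019974207505583763, 0.01973707042634487), 85.46280670166016)
510 [ 0.4704 -0.2653  0.1552] ((0.470085471868515, -0.26763662695884705), (0.019562654197216034, 0.018972478806972504), 84.76471710205078)
651 [ 0.5754 -0.3163  0.1362] ((0.5761464834213257, -0.3188338875770569), (0.05195442959666252, 0.01351296715438366), 84.61993408203125)
108 [ 0.4787 -0.3528  0.1537] ((0.4802784323692322, -0.35025233030319214), (0.020013393834233284, 0.01987370289862156), 86.3522720336914)
91 [ 0.4655 -0.274   0.1536] ((0.4675001800060272, -0.2699657380580902), (0.01965450309216976, 0.021349111571907997), 1.4299298524856567)
```

View pics/c3.png

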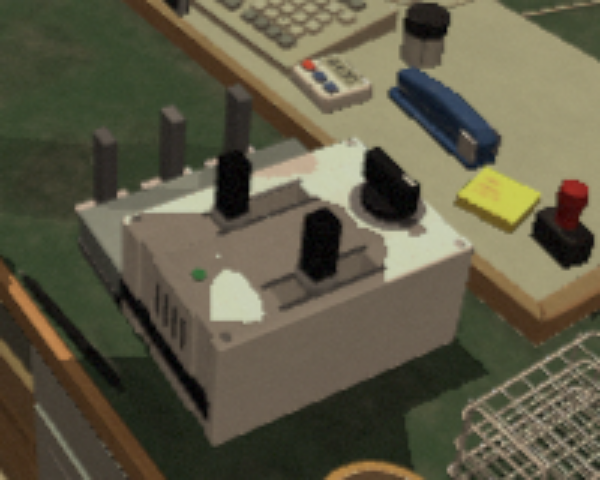

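Both rods stand with their collars on the deck (crop: handles at (233,185) and (320,245)). The knob is at rest at (0.576,−0.319). I'll move to it.

carry_out([
  [2.4,-2.5,0,0,0,0,0],
  [2.4,-2.5,0,0,0,0,0],
  [2.4,-2.6,0,0,0,0,0],
  [2.5,-2.6,0,0,0,0,0],
  [0,0,-3,0,0,0,0],
  [0,0,-3,0,0,0,0],
  [0,0,-3,0,0,0,0],
  [0,0,-1,0,0,0,0],
  [0,0,0,0,0,0,0],
  [0,0,0,0,0,0,0],
])

```text
t: 38.73
eef_pos: [0.5752, -0.3212, 0.1553]
ee_rot: [3.141, 0.0, 1.476]
wrist_force: [0.0, -0.6, 0.7]
gripper_width: 0.0428
```

carry_out([
  [0.1,0.2,-1.5,0,0,0,0],
  [0,0,-1.5,0,0,0,0],
  [0,0,-1.1,0,0,0,0],
  [0,0,0,0,0,0,0],
  [0,0,0,0,0,0,0.9],
  [0,0,0,0,0,0,0.9],
  [0,0,0,0,0,0,0.9],
  [0,0,0,0,0,0,0.9],
  [0,0,0,0,0,0,0.9],
], grip_force=50)

```text
t: 39.48
eef_pos: [0.5761, -0.319, 0.1154]
ee_rot: [3.14, 0.001, 1.476]
wrist_force: [-3.4, 0.2, 6.1]
gripper_width: 0.0129
```

carry_out([
  [0,0,0,0,0,-0.9,0.9],
  [0,0,0,0,0,-1,0.9],
  [0,0,0,0,0,-1,0.9],
  [0,0,0,0,0,-1,0.9],
  [0,0,0,0,0,-1,0.9],
  [0,0,0,0,0,-1,0.9],
  [0,0,0,0,0,-1,0.9],
  [0,0,0,0,0,-1,0.9],
  [0,0,0,0,0,-1,0.9],
  [0,0,0,0,0,0,0.9],
])

```text
t: 40.32
eef_pos: [0.5763, -0.3191, 0.1154]
ee_rot: [3.139, -0.0, 0.539]
wrist_force: [-2.9, -0.1, 6.0]
gripper_width: 0.0131
```

```bash
python3 -c "
from h import *
s=readout.get_state();print(s['ee_rot'],1.4765-s['ee_rot'][2],s['torque'],s['wrist_force'])"
```

```text
[ 3.13910399e+00 -4.81253319e-05  5.38921550e-01] 0.9375784497577149 [-0.12606598  0.52796585  0.21817712] [-2.87549971 -0.07008255  5.9643039 ]
```

carry_out([
  [0,0,0,0,0,-0.4,0.9],
  [0,0,0,0,0,-0.4,0.9],
  [0,0,0,0,0,-0.2,0.9],
  [0,0,0,0,0,0,0.9],
  [0,0,0,0,0,0,0.9],
])

```text
t: 40.73
eef_pos: [0.5763, -0.3191, 0.1154]
ee_rot: [3.139, 0.0, 0.441]
wrist_force: [-3.4, -0.6, 5.7]
gripper_width: 0.0129
```

```bash
python3 -c "
from h import *
s=readout.get_state();print(s['ee_rot'],1.4765-s['ee_rot'][2],s['torque'],s['wrist_force'])"
```

```text
[3.13888273e+00 6.89301171e-05 4.41024092e-01] 1.0354759077876954 [-0.17374785  0.60289748  0.91002469] [-3.41621807 -0.647423    5.68235875]
```

The moment rose to 0.91 N m at 1.035 rad, so it is at the stop. I'll turn it back and let go.

carry_out([
  [0,0,0,0,0,0.9,0.9],
  [0,0,0,0,0,1,0.9],
  [0,0,0,0,0,1,0.9],
  [0,0,0,0,0,1,0.9],
  [0,0,0,0,0,1,0.9],
  [0,0,0,0,0,1,0.9],
  [0,0,0,0,0,1,0.9],
  [0,0,0,0,0,1,0.9],
  [0,0,0,0,0,1,0.9],
  [0,0,0,0,0,0.9,0.9],
  [0,0,0,0,0,0,0.2],
  [0,0,0,0,0,0,0],
])

```text
t: 41.73
eef_pos: [0.5764, -0.3187, 0.1143]
ee_rot: [3.14, 0.001, 1.463]
wrist_force: [-0.6, 0.0, -0.7]
gripper_width: 0.0362
```

carry_out([
  [0,0,0,0,0,0,0],
  [0,0,0,0,0,0,0],
  [0,0,2,0,0,0,0],
  [0,0,3.5,0,0,0,0],
  [0,0,3.5,0,0,0,0],
  [0,1,3,0,0,0,0],
  [-1,3.5,1,0,0,0,0],
  [-1,3.5,1,0,0,0,0],
  [-1,3.5,1,0,0,0,0],
  [-1,3.5,1,0,0,0,0],
  [-1,1,0,0,0,0,0],
  [0,0,0,0,0,0,0],
])

```text
t: 42.73
eef_pos: [0.5252, -0.1559, 0.2752]
ee_rot: [3.14, 0.0, 1.467]
wrist_force: [0.8, 0.3, -0.4]
gripper_width: 0.0428
```

```bash
python3 - <<'E'
from h import *
np.set_printoptions(precision=4,suppress=True)
s=readout.get_state();print(s['t'],s['eef_pos'],s['wrist_force'])
o=np.array([.5057,-.2574]);a=np.radians(-95.4);ux=np.array([np.cos(a),np.sin(a)]);uy=np.array([-ux[1],ux[0]])
for n in ['wrist','side']:
    m,im,W=snap(n,n+'9.png')
    def f(nm,lo,hi,p,r):
        k=((W[...,2]>lo)&(W[...,2]<hi)&(np.hypot(W[...,0]-p[0],W[...,1]-p[1])<r))
        if k.sum()>5:
            R=cv2.minAreaRect(W[k][:,:2].astype('f4'));e=np.subtract(R[0],o);print(n,nm,k.sum(),np.median(W[k][:,2]),R,'unit',1e3*e@ux,1e3*e@uy)
        else:print(n,nm,'-')
    f('rod2',.145,.2,(.482,-.35),.035);f('rod1',.145,.2,(.469,-.268),.035);f('knob',.131,.142,(.577,-.319),.04)
    for y in(-.066,0,.066): f('tab',.08,.092,o-.13*ux+y*uy,.03)
cv2.imwrite('pics/c9.png',cv2.resize(im[100:380,200:500],None,fx=2,fy=2))
E
```

```text
42.7333 [ 0.5252 -0.1559  0.2752] [ 0.82    0.3072 -0.4035]
wrist rod2 278 0.1542700826904553 ((0.48373594880104065, -0.346253365278244), (0.016970137134194374, 0.019916541874408722), 84.30347442626953) unit 90.52603070997925 -13.504733623269251
wrist rod1 227 0.15484462846700398 ((0.4751107096672058, -0.26844522356987), (0.020147383213043213, 0.011817710474133492), 76.82965087890625) unit 13.874910995529602 -29.41408661914426
wrist knob 6 0.13576685583882273 ((0.569405734539032, -0.34022068977355957), (0.0033248434774577618, 0.0013378240400925279), 66.08303833007812) unit 76.45788939456185 71.21712165662655
wrist tab 289 0.08412874117726327 ((0.45213040709495544, -0.12173406779766083), (0.023938769474625587, 0.01424952782690525), 85.610107421875) unit -130.02249795961583 -66.09914120987948
wrist tab 278 0.08424758213185307 ((0.5167714953422546, -0.12783019244670868), (0.022837184369564056, 0.013109654188156128), 83.72869110107422) unit -130.03669191357108 -1.1712363918159117
wrist tab 288 0.08417802047343778 ((0.5831992626190186, -0.13423888385295868), (0.023936865851283073, 0.01417
[... 484 characters left out ...]
4696958065033, -0.32204824686050415), (0.05098762735724449, 0.016449887305498123), 83.27344512939453) unit 57.86814830497988 74.77468459390147
side tab 39 0.08324401890949262 ((0.4502677917480469, -0.12388759851455688), (0.021477771922945976, 0.015022692270576954), 83.03240203857422) unit -127.70323709961099 -67.75082506050092
side tab 34 0.08349202765561664 ((0.5156232118606567, -0.13060694932937622), (0.023159602656960487, 0.013552097603678703), 84.34611511230469) unit -127.16419535457277 -2.0531078439533648
side tab 36 0.08298558669275907 ((0.5808497071266174, -0.13601234555244446), (0.023637620732188225, 0.015010146424174309), 89.40912628173828) unit -127.92114392443452 63.39260264857117
```

View pics/c9.png

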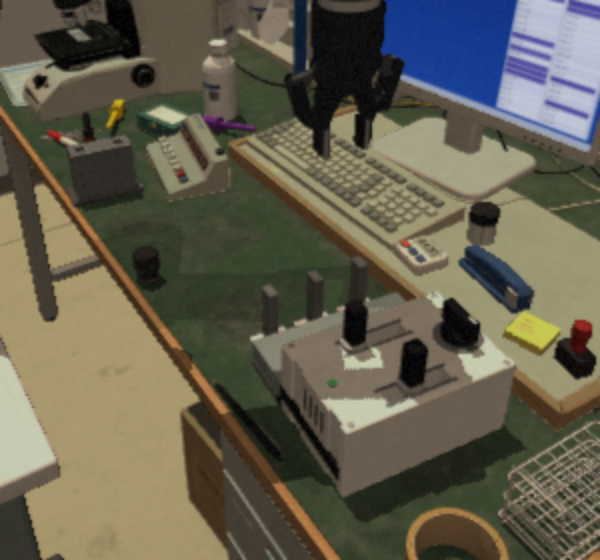

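All tabs are at unit x = −130 mm, both rods are down, the knob is back at rest and the bystanders are standing. I'll hand in.

```bash
python3 -c "
from rig import close_job
print(close_job())"
```

```text
the job is handed in; nothing more can be done
None
```

I handed the job in at about 43 s of robot time, with everything done and no failure seen. `close_job()` reports no verdict.

- **Carriers:** All three were pushed in until I felt the stop (8–17 N). The last wrist picture puts every tab 129.9–130.0 mm in front of the unit origin, which is the home position.
- **Locking rods:** The slot 2 hole was found by feeling along the bar, at about unit y −15 mm. The slot 1 hole showed in the depth image at about y −36 mm, so I went straight there, and the rod went down without resistance. Both handle tops measured 153–155 mm in the last pictures, which fits collars resting on the deck.
- **Start knob:** I turned it clockwise to 1.035 rad at the tool, where the moment rose to 0.91 N m. I then turned it back with the grip, let go and moved clear. The bar's angle in the side picture is within about 0.02 rad of rest.
- **Bystanders:** The eyepiece looks upright and unmoved in the last side picture. The dropper bottle also looks upright there, but I did not measure either one again.

**Disagreements:** The side camera reads about 2–3 mm different from the wrist camera, roughly its calibration error. In the last wrist picture the fingers partly hid the rods and the knob, so I used the side picture for those.

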